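Size the seized lamp collar on the step gauge and mark its size

ROBOT

A 6-joint arm with a two-finger parallel gripper is mounted at the origin on the work surface. World frame = base frame: x ahead of the robot, y to its left, z up, the work surface at z = 0. Lengths are in m, angles in rad, forces in N, time in s.
With the tool pointing down it reaches from about 0.3 to 1 m from the base axis. Payload 5.1 kg.
Tool frame: the origin (TCP) lies midway between the tips of the shut fingers; the grasp point (between the pads) lies manip.grip_depth behind it (manip.grip_depth is the distance from the TCP to the grasp point, in m); z points along the fingers, y is the line along which they close (so a half turn about z gives the same grasp; the last joint's range is limited). The gripper opens to 95 mm and grips with 3 to 60 N. Pads are 20 mm wide; open, the fingers measure 119 mm over their backs; the gripper's body (75 mm by 180 mm) begins 59 mm behind the grasp point.
Start: joints at [1.186, 0.124, 1.65, -0, 1.367, -0.083], TCP at [0.193, 0.621, 0.179] pointing down, gripper open.
Joint ranges: [-2.61, 2.61], [-1.02, 2.33], [0.03, 2.71], [-1.35, 4.49], [0.32, 2.68], [-2.91, 2.91]. Speed limits (rad/s): [2.57, 2.57, 3.14, 3.14, 3.14, 3.14].

INTERFACE

Orientations are given as a unit quaternion [w, x, y, z].
In Python, from workcell import manip gives the robot as it stands. The module is installed in compiled form; this text tells all that it offers.
- The arm moves only by the tool carry_out, never from a script. Its arguments are lists of equal length, an entry for each row: "fingers": the opening in per cent of the stroke, from 0 (shut) to 100 (fully open); "travel": the shift along the tool's x, y, z in cm, a list of three; "rotation": the turn, a rotation vector about the tool's x, y, z in rad, a list of three. In form: {"fingers": [fingers, ...], "travel": [[dx, dy, dz], ...], "rotation": [[rx, ry, rz], ...]}. A call has exactly 8 rows; each row shifts and turns the commanded pose from where the row before left it, along the tool's axes as they then stand; what a row does not reach is not made up. A row lasts 1/12 s, in which the tool goes at most 41.7 mm and 7.16 degrees, less where a joint would pass 70% of its speed; a pose out of reach is approached as far as the arm can. A call is refused whole if a number of a shift passes 4.17 or a number of a turn 0.125, either way. A call with a gripper value outside its range is refused whole. The fingers move at their own pace and stop on an object; "newtons" is the grip in N (left out, the last holds). Time passes only in rows, so rows that do not move let the fingers close, or fill a call up. It gives the time, the measured TCP pose, the force, the opening and the grip force at its end, in the units of the state.
- manip.get_obs(): the state, without advancing time (a new reading comes with each control period).
- manip.read_camera(name): name is "scene" or "top" or "wrist"; returns a dict with "image" (400x640x3 uint8, red, green, blue), "fx", "fy", "cx", "cy" (pixels), "extrinsics" (4x4, takes a point from camera to world coordinates). Camera axes: x right, y down, z forward; pixel columns grow to the right and rows downward; lengths in m; the calibration is good to about 2 mm. A picture is of the moment at which its call begins. There is no depth.
- manip.finish_job(): hands the job in; it is judged then, once.
The state is a dict: "t": time; "joint_pos": joint angles; "dq": joint speeds; "joint_efforts": joint torques, N m; "tool_pos": TCP position; "eef_rot": TCP orientation; "ft_force": force on the tool from outside, world axes, zero at the start; "torque": the same for the moment, N m; "opening": opening from 0.0 (shut) to 1.0 (fully open); "grasp_force": force on a finger pad.
Only numpy, scipy, OpenCV 4.12 (cv2) and the standard library are available. Lean on these libraries where they do the work, as an engineer would, in place of code of your own. Each camera call takes 0.05 s, during which the arm holds its last target. There are 200 camera calls.

TASK

Take the lamp collar from the white mat and slide it down the upright step gauge, keeping hold of it until it stops level on the step that fits it, without forcing it; then let go and leave it there. Read the colour of the step it stopped on, and then stand the size marker of that colour upright in the grey holder, fully down. Leave everything else, including the other two collars on the black board and the other two markers, where it stands.

Things in the scene. Friction and masses are not known exactly. Their poses are not given: they have to be found in the camera images.
- gauge_axis (a point): point at desk height on the upright axis of the fixed step gauge, z up. Dark round foot (96 mm across, 12 mm high) carrying a stepped, tapering mandrel, tip 104 mm up. From below: blue, yellow, red step, then a bare steel nose (24 mm across at its bottom, 10 mm at its tip). A collar's lower edge stops on the flat top of the first step too wide for its bore; that step is seen right under it.
- step_red (a point): centre of the flat top of the red step, 86 mm above the desk, 32.6 mm across, tapering out to 33.8 mm at its bottom; stops the 27 mm bore.
- step_yellow (a point): centre of the flat top of the yellow step, 68 mm above the desk, 42.6 mm across, tapering out to 43.8 mm at its bottom; stops the 37 mm bore.
- step_blue (a point): centre of the flat top of the blue step, 50 mm above the desk, 52.6 mm across; stops the 47 mm bore. Every bore has about 1.5 mm of room all round when down.
- collar_27_mid (a point): centre, half-way up, of an aluminium lamp collar standing on its end: plain round tube, outside 60 mm, bore 27 mm, 50 mm tall, z along its axis. It stops on the gauge's red step. The three collars are alike outside; any one of them starts on the white mat, the other two on the black board.
- collar_37_mid (a point): centre, half-way up, of an aluminium lamp collar standing on its end: plain round tube, outside 60 mm, bore 37 mm, 50 mm tall, z along its axis. It stops on the gauge's yellow step. The three collars are alike outside; any one of them starts on the white mat, the other two on the black board.
- collar_47_mid (a point): centre, half-way up, of an aluminium lamp collar standing on its end: plain round tube, outside 60 mm, bore 47 mm, 50 mm tall, z along its axis. It stops on the gauge's blue step. The three collars are alike outside; any one of them starts on the white mat, the other two on the black board.
- exhibit_mat: white square mat fixed on the desk, 130 x 130 x 4 mm, origin at the centre of its underside. The collar to be measured stands upright on it, within 25 mm of its centre.
- logged_board: black board fixed on the desk, 100 x 210 x 4 mm (long side along its y), origin at the centre of its underside; the two collars that are not to be measured stand on it, each within 65 mm of its centre.
- marker_red_mid (a point): centre, half-way up, of the red plastic size marker, standing upright: 100 mm tall; round foot 34 mm across up to 32 mm above its underside, slim shank 24 mm across from 42 to 84 mm above its underside (grip it there), head 32 mm across from 92 to 100 mm. z along its axis, up. The three colours swap places.
- marker_yellow_mid (a point): centre, half-way up, of the yellow plastic size marker, standing upright: 100 mm tall; round foot 34 mm across up to 32 mm above its underside, slim shank 24 mm across from 42 to 84 mm above its underside (grip it there), head 32 mm across from 92 to 100 mm. z along its axis, up. The three colours swap places.
- marker_blue_mid (a point): centre, half-way up, of the blue plastic size marker, standing upright: 100 mm tall; round foot 34 mm across up to 32 mm above its underside, slim shank 24 mm across from 42 to 84 mm above its underside (grip it there), head 32 mm across from 92 to 100 mm. z along its axis, up. The three colours swap places.
- holder_floor (a point): centre of the inner floor of the fixed grey round marker holder, 6 mm above the desk, z up: an open cup, bore 42 mm, rim 24 mm above this point (30 mm above the desk), 54 mm across at the rim, 68 mm at the foot. A marker's foot stands on this floor.
- white_bottle: white bottle, 60 mm across, 150 mm tall, closed, a bystander; origin at the centre of its underside.
- green_bottle: white bottle with green cap, 50 mm across, 120 mm tall, closed, a bystander; origin at the centre of its underside.
- jar: white jar with black cap, 68 mm across, 75 mm tall, closed, a bystander; origin at the centre of its underside.
Mind the look-alikes: they are no part of the job. What is shaped like the part that bears collar_27_mid but orange is not meant.

How it is judged:
By the outcome, as a careful person would: the job done as asked, in the order asked, and still so for the second after the job is handed in, with the robot touching nothing.
It also fails if it takes over 58 s, if anything falls off the work surface, if the arm or the gripper's body presses on something with over 40 N, if the wrist force passes 120 N, or if a joint passes its speed limit or range.

## Working session

There is one attempt and no reset: what is moved stays moved. The work goes in short steps, Python scripts to look and compute and a tool call to move; the robot and the scene stay as the last step left them, time stands still between calls to the robot, and variables do not carry over. Pictures are saved under pics/ and viewed, at most 10 in all, crops included, and the job is handed in when it is done.

Besides the shell and the picture viewer there is one more tool, called as name(argument=value, ...), one argument or row to a line, values as JSON. carry_out: Moves the arm, as the interface text tells. Its arguments: {"type":"object","properties":{"fingers":{"type":"array","items":{"type":"number"}},"travel":{"type":"array","items":{"type":"array","items":{"type":"number"}}},"rotation":{"type":"array","items":{"type":"array","items":{"type":"number"}}},"newtons":{"type":"number"}},"required":["fingers","travel","rotation"]}

```bash
mkdir -p pics
cat > h.py <<'E'
from workcell import manip
import numpy as np, cv2
def snap(n,f):
    c=manip.read_camera(n); cv2.imwrite('pics/'+f+'.png',c['image'][:,:,::-1]); np.savez('pics/'+f,**c); return c
def ray(c,u,v,z):
    E=c['extrinsics']; d=E[:3,:3]@np.array([(u-c['cx'])/c['fx'],(v-c['cy'])/c['fy'],1]); o=E[:3,3]
    return o+d*(z-o[2])/d[2]
def proj(c,p):
    q=np.linalg.inv(c['extrinsics'])@np.r_[p,1]; return q[0]/q[2]*c['fx']+c['cx'],q[1]/q[2]*c['fy']+c['cy']
E
python3 - <<'E'
from h import *
a=snap('top','t0');b=snap('scene','s0')
for c in(a,b): print(c['extrinsics'].round(3),c['fx'],c['cx'],c['cy'])
print(manip.grip_depth,manip.get_obs())
E
```

```text
[[ 0.02  -0.998  0.067  0.476]
 [-1.    -0.021 -0.013  0.018]
 [ 0.015 -0.067 -0.998  1.581]
 [ 0.     0.     0.     1.   ]] 447.95984356901573 321.09531236878996 196.496500196405
[[ 0.882  0.407 -0.239  0.836]
 [ 0.472 -0.771  0.428 -0.401]
 [-0.01  -0.49  -0.871  0.955]
 [ 0.     0.     0.     1.   ]] 365.3132623762774 319.03605292293076 201.0330667548349
0.0188 {'t': 0.1, 'joint_pos': array([ 1.18639451e+00,  1.24424807e-01,  1.65155484e+00, -1.89174869e-06,
        1.36747534e+00, -8.25878058e-02]), 'dq': array([ 4.38901138e-04,  2.20045985e-04, -4.00833917e-03, -1.40628797e-03,
       -3.39603158e-05,  9.46289943e-05]), 'joint_efforts': array([ 5.59843465e-04, -4.18886948e+01, -3.61094499e+01,  7.75957899e-02,
        4.62357269e-02, -2.63370373e-05]), 'tool_pos': array([0.19299036, 0.62000794, 0.1774095 ]), 'eef_rot': array([-2.14550798e-04,  1.50334636e-01,  9.88634730e-01, -9.06110692e-04]), 'ft_force': array([-0.48859133,  0.09591171, -0.16117284]), 'torque': array([-0.03458256,  0.00515584,  0.0129248 ]), 'grasp_force': 0.0, 'opening': 1.0010683513739878}
```

View pics/t0.png

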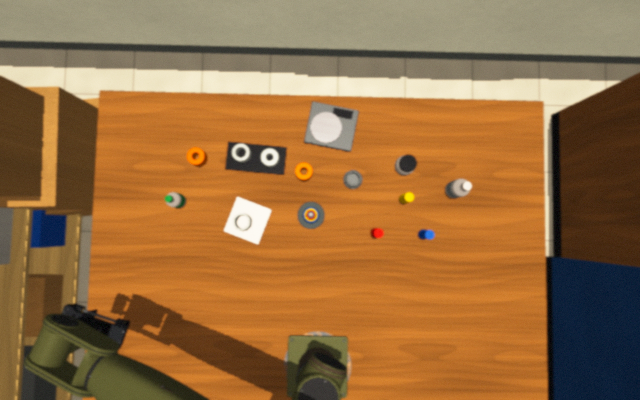

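View pics/s0.png

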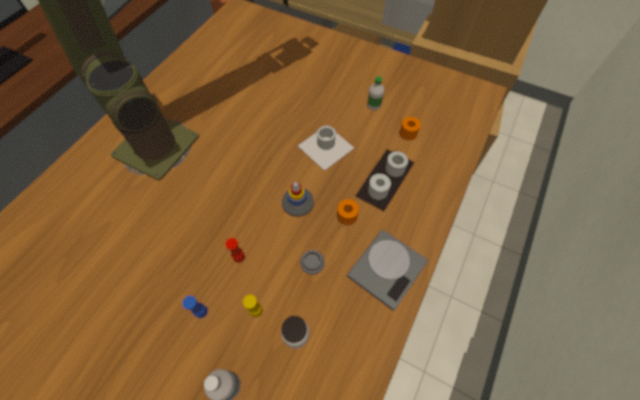

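The top view shows the white mat at (247,221) with the collar at (243,222). The black board with two collars is at (256,157), and the gauge is at (311,214). The grey holder is at (353,180). The markers are red (377,233), yellow (409,198) and blue (428,235).

Candidates for the collar are (243,222) on the mat, (240,152) and (270,157) on the board, and the orange rings at (196,156) and (304,171). Only (243,222) is aluminium and on the white mat, so I'll confirm it in a crop.

Run:
```python
from h import *
c=dict(np.load('pics/t0.npz')); s=dict(np.load('pics/s0.npz'))
im=c['image'][:,:,::-1]
m=cv2.resize(im[190:250,215:335],None,fx=6.6,fy=6.6,interpolation=cv2.INTER_CUBIC)
k=cv2.resize(s['image'][110:220,260:425,::-1],None,fx=3,fy=3,interpolation=cv2.INTER_CUBIC)
o=np.zeros((m.shape[0]+0,792,3),np.uint8); o[:,:m.shape[1]]=m[:,:792]
cv2.imwrite('pics/c1.png',o)
for n,u,v,z in [('collar',243,222,.054),('mat',247,221,.004),('gauge',311,214,.012),('holder',353,180,.03),('red',377,233,.1),('yellow',409,198,.1),('blue',428,235,.1)]:
    print(n,ray(c,u,v,z).round(3))
for n,u,v,z in [('collar',326,133,.054),('gauge foot',298,202,.012),('holder',312,261,.03),('red',232,244,.1),('yellow',250,301,.1),('blue',190,302,.1)]:
    print(n,ray(s,u,v,z).round(3))
```

```text
collar [0.487 0.261 0.054]
mat [0.491 0.255 0.004]
gauge [0.52  0.031 0.012]
holder [ 0.641 -0.113  0.03 ]
red [ 0.459 -0.189  0.1  ]
yellow [ 0.577 -0.294  0.1  ]
blue [ 0.456 -0.358  0.1  ]
collar [0.492 0.27  0.054]
gauge foot [0.524 0.03  0.012]
holder [ 0.652 -0.117  0.03 ]
red [ 0.466 -0.193  0.1  ]
yellow [ 0.585 -0.292  0.1  ]
blue [ 0.463 -0.36   0.1  ]
```

View pics/c1.png

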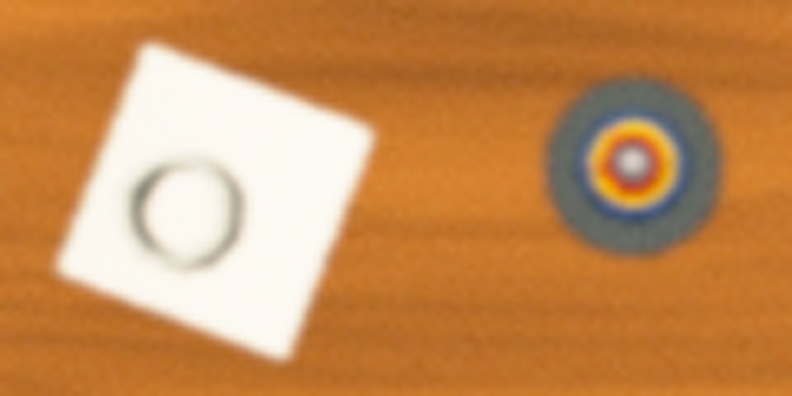

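The crop shows the aluminium collar on the white mat at top-view pixel (243.2,222.1), and the gauge with its blue, yellow and red rings at (311,214.5). The collar is confirmed. Next I approach it.

```bash
cat >> h.py <<'E'
from scipy.spatial.transform import Rotation as Ro
def go(x,y,z):
    o=manip.get_obs(); q=o['eef_rot']; R=Ro.from_quat([*q[1:],q[0]])
    print('cm',(100*R.inv().apply(np.array([x,y,z])-o['tool_pos'])).round(2), 'axes',R.as_matrix().round(3).tolist(),o['tool_pos'].round(4))
E
python3 -c "
from h import *
go(.489,.265,.20)"
```

```text
cm [-38.82 -25.1   -2.22] axes [[-0.955, 0.297, -0.001], [0.297, 0.955, -0.002], [0.0, -0.002, -1.0]] [0.193  0.62   0.1774]
```

carry_out(
  fingers=[100,100,100,100,100,100,100,100],
  travel=[
    [-3.0,-1.9,-0.2],
    [-3.0,-1.9,-0.2],
    [-3.0,-1.9,-0.2],
    [-3.0,-1.9,-0.2],
    [-3.0,-1.9,-0.2],
    [-3.0,-1.9,-0.2],
    [-3.0,-1.9,-0.2],
    [-3.0,-1.9,-0.2],
  ],
  rotation=[
    [0,0,0],
    [0,0,0],
    [0,0,0],
    [0,0,0],
    [0,0,0],
    [0,0,0],
    [0,0,0],
    [0,0,0],
  ],
)

```text
t: 0.77
tool_pos: [0.3777, 0.4025, 0.1942]
eef_rot: [-0.0, 0.15, 0.989, -0.0]
ft_force: [-0.0, 0.5, 0.4]
opening: 0.998
grasp_force: 0.0
```

carry_out(
  fingers=[100,100,100,100,100,100,100,100],
  travel=[
    [-3.0,-2.0,-0.2],
    [-3.0,-2.0,-0.2],
    [-3.0,-2.0,-0.2],
    [-3.0,-2.0,0],
    [-2.8,-1.9,0],
    [0,0,0],
    [0,0,0],
    [0,0,0],
  ],
  rotation=[
    [0,0,0],
    [0,0,0],
    [0,0,0],
    [0,0,0],
    [0,0,0],
    [0,0,0],
    [0,0,0],
    [0,0,0],
  ],
)

```text
t: 1.43
tool_pos: [0.4886, 0.2657, 0.2]
eef_rot: [-0.001, 0.151, 0.989, -0.0]
ft_force: [-0.5, 0.5, -1.1]
opening: 0.999
grasp_force: 0.0
```

Run:
```python
from h import *
c=snap('wrist','w1'); print(c['extrinsics'].round(3),c['fx']); go(.489,.265,.20)
print(proj(c,[.489,.265,.054]),proj(c,[.52,.03,.1]),manip.get_obs()['joint_pos'].round(2))
```

```text
[[ 0.298  0.926  0.233  0.423]
 [ 0.954 -0.289 -0.074  0.285]
 [-0.001  0.244 -0.97   0.407]
 [ 0.     0.     0.     1.   ]] 328.32180250416206
cm [-0.09 -0.1   0.02] axes [[-0.955, 0.297, -0.001], [0.297, 0.955, 0.0], [0.001, -0.0, -1.0]] [0.4884 0.2662 0.2002]
(np.float64(315.4485293126214), np.float64(174.78416237311555)) (np.float64(106.9442567508301), np.float64(278.32964226099114)) [ 0.4  -0.1   1.84  0.    1.4  -0.87]
```

View pics/w1.png

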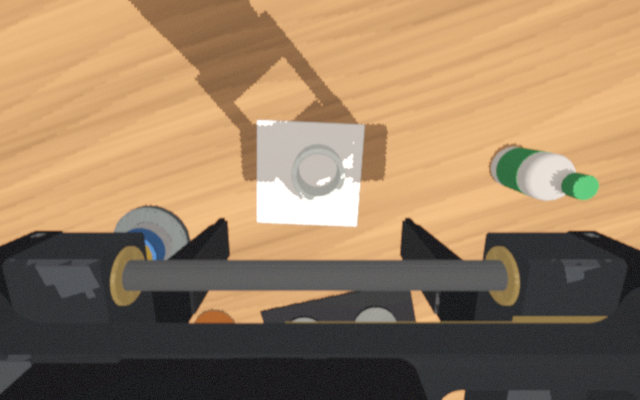

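The wrist view shows the collar on the mat, top rim about (318,171), bore seemingly the large one. The foot of the gauge is at (150,235). I'll refine with a circle-edge fit.

```bash
cat >> h.py <<'E'
from scipy.optimize import minimize
def fit(c,circs,x0,y0,span=.012,rows=(0,400)):
    # grid search of the axis position maximising gradient normal to the projected circles
    g=cv2.GaussianBlur(c['image'],(0,0),1.0).astype(np.float32)
    gx=cv2.Sobel(g,cv2.CV_32F,1,0); gy=cv2.Sobel(g,cv2.CV_32F,0,1)
    t=np.linspace(0,2*np.pi,180,endpoint=False); Ei=np.linalg.inv(c['extrinsics'])
    def score(p,z,r):
        P=np.c_[p[0]+r*np.cos(t),p[1]+r*np.sin(t),np.full_like(t,z)]@Ei[:3,:3].T+Ei[:3,3]
        u=P[:,0]/P[:,2]*c['fx']+c['cx']; v=P[:,1]/P[:,2]*c['fy']+c['cy']
        du=np.roll(u,-1)-np.roll(u,1); dv=np.roll(v,-1)-np.roll(v,1); n=np.hypot(du,dv)
        s=lambda a:cv2.remap(a,u.astype(np.float32)[None],v.astype(np.float32)[None],1)[0]
        e=np.abs(s(gx)*(dv/n)[:,None]-s(gy)*(du/n)[:,None]).sum(1)
        return np.minimum(e,250)[(v>rows[0])&(v<rows[1])].sum()/180
    f=lambda p:-sum(score(p,z,r) for z,r in circs)
    G=np.arange(-span,span+1e-6,.001)
    b=min(((x0+a,y0+d) for a in G for d in G),key=f)
    m=minimize(f,b,method='Nelder-Mead',options=dict(initial_simplex=[b,(b[0]+.001,b[1]),(b[0],b[1]+.001)]))
    return m.x.round(4),round(-m.fun,1)
E
python3 - <<'E'
from h import *
c=dict(np.load('pics/w1.npz'))
print(ray(c,318,171,.054))
for b in (.0135,.0185,.0235): print(b,fit(c,[(.054,.03),(.054,b)],.489,.262))
print(fit(c,[(.054,.03)],.489,.262))
t=dict(np.load('pics/t0.npz'))
print('top',fit(t,[(.054,.03),(.054,.0235)],.489,.262), fit(t,[(.012,.048)],.52,.03), fit(t,[(.05,.0263),(.068,.0213),(.086,.0163)],.52,.03))
im=cv2.resize(c['image'][110:240,240:400,::-1],None,fx=4.5,fy=4.5,interpolation=2); cv2.imwrite('pics/c2.png',im)
E
```

```text
[0.48582689 0.26890072 0.054     ]
0.0135 (array([0.4862, 0.2622]), np.float64(224.1))
0.0185 (array([0.4855, 0.2681]), np.float64(291.5))
0.0235 (array([0.4907, 0.2668]), np.float64(260.0))
(array([0.4855, 0.2679]), np.float64(154.4))
top (array([0.4877, 0.2613]), np.float64(394.8)) (array([0.514, 0.031]), np.float64(250.0)) (array([0.5166, 0.0322]), np.float64(733.6))
```

```bash
python3 -c "
from h import *
go(.4855,.268,.016)
c=dict(np.load('pics/t0.npz'))
for b in (.0135,.0185,.0235): print(fit(c,[(.054,.03),(.054,b)],.489,.262))"
```

```text
cm [ 0.31  0.09 18.42] axes [[-0.955, 0.297, -0.001], [0.297, 0.955, 0.0], [0.001, -0.0, -1.0]] [0.4884 0.2662 0.2002]
(array([0.4865, 0.2619]), np.float64(377.0))
(array([0.4874, 0.26  ]), np.float64(460.1))
(array([0.4877, 0.2613]), np.float64(394.8))
```

View pics/c2.png

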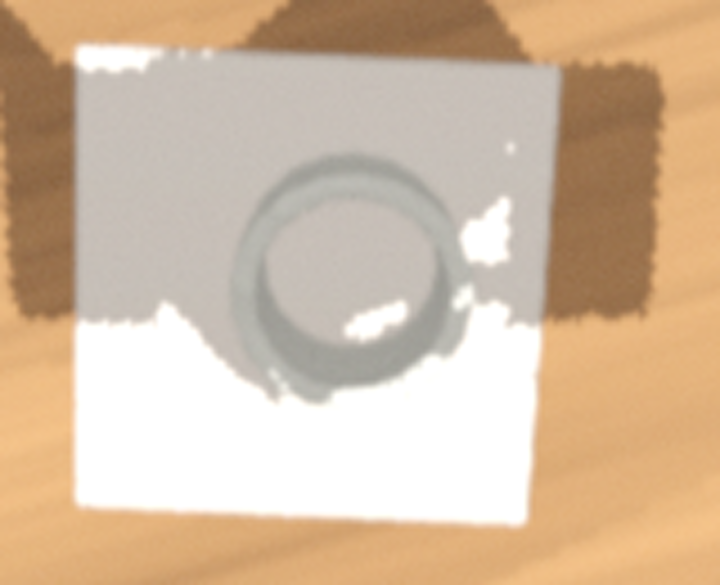

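The enlarged crop confirms a plain aluminium collar on the white mat. The lighter top rim is centred at wrist pixel (318,174.5), and the bore-to-outside ratio of about 190/240 suggests the 47 mm bore. That fits the (.0235) result (0.4905,0.267). I descend from (.4884,.2662), tool shift about (-0.2,+0.15,+18.4) cm.

carry_out(
  fingers=[100,100,100,100,100,100,100,100],
  travel=[
    [-0.2,0.1,3.5],
    [0,0,3.5],
    [0,0,3.5],
    [0,0,3.5],
    [0,0,2.5],
    [0,0,1.6],
    [0,0,0],
    [0,0,0],
  ],
  rotation=[
    [0,0,0],
    [0,0,0],
    [0,0,0],
    [0,0,0],
    [0,0,0],
    [0,0,0],
    [0,0,0],
    [0,0,0],
  ],
)

```text
t: 2.15
tool_pos: [0.4898, 0.2667, 0.0188]
eef_rot: [-0.001, 0.149, 0.989, -0.001]
ft_force: [0.8, 0.5, 0.6]
opening: 1.002
grasp_force: 0.0
```

carry_out(
  fingers=[58,58,58,58,58,58,58,58],
  travel=[
    [0,0,0.1],
    [0,0,0],
    [0,0,0],
    [0,0,0],
    [0,0,0],
    [0,0,0],
    [0,0,0],
    [0,0,0],
  ],
  rotation=[
    [0,0,0],
    [0,0,0],
    [0,0,0],
    [0,0,0],
    [0,0,0],
    [0,0,0],
    [0,0,0],
    [0,0,0],
  ],
  newtons=20,
)

```text
t: 2.82
tool_pos: [0.4913, 0.2659, 0.0186]
eef_rot: [0.0, 0.15, 0.989, 0.0]
ft_force: [-0.0, -0.8, 0.1]
opening: 0.586
grasp_force: 0.0
```

Run:
```python
from h import *
a=snap('wrist','w2')['image'];b=snap('scene','s2')['image']
x=cv2.resize(b[80:200,240:440],(640,384)); cv2.imwrite('pics/c3.png',np.vstack([a[60:260],x])[:,:,::-1])
o=manip.get_obs(); print(o['opening'],o['grasp_force'],o['tool_pos'])
```

```text
0.5838803257849745 0.0 [0.4912716  0.26591024 0.0185235 ]
```

View pics/c3.png

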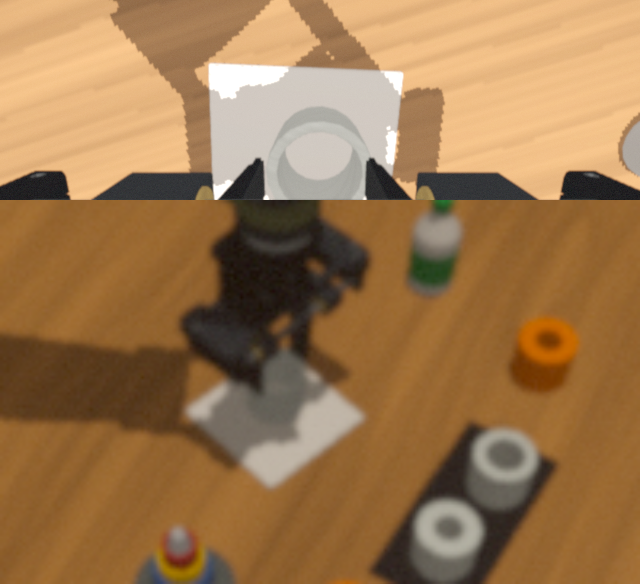

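The fingers straddle the collar, top rim at about (317,215), but don't yet touch it, so I close further.

carry_out(
  fingers=[40,40,40,40,40,40,40,40],
  travel=[
    [0,0,0],
    [0,0,0],
    [0,0,0],
    [0,0,0],
    [0,0,0],
    [0,0,0],
    [0,0,0],
    [0,0,0],
  ],
  rotation=[
    [0,0,0],
    [0,0,0],
    [0,0,0],
    [0,0,0],
    [0,0,0],
    [0,0,0],
    [0,0,0],
    [0,0,0],
  ],
  newtons=20,
)

```text
t: 3.58
tool_pos: [0.4913, 0.266, 0.0185]
eef_rot: [-0.0, 0.15, 0.989, -0.0]
ft_force: [0.4, 0.7, -1.0]
opening: 0.399
grasp_force: 0.0
```

Run:
```python
from h import *
c=snap('wrist','w3'); print(c['extrinsics'].round(3))
print(proj(c,[.4913,.266,.054]),proj(c,[.4913,.266,.0185]),proj(c,[.4913,.266,.0373]))
s=manip.read_camera('scene');x=cv2.resize(s['image'][80:200,240:440],(640,384),interpolation=2)
cv2.imwrite('pics/c4.png',np.vstack([c['image'][100:316],x])[:,:,::-1])
```

```text
[[ 0.298  0.925  0.234  0.426]
 [ 0.955 -0.289 -0.074  0.285]
 [-0.001  0.245 -0.969  0.225]
 [ 0.     0.     0.     1.   ]]
(np.float64(317.16593070808176), np.float64(236.14608585177552)) (np.float64(316.773908887684), np.float64(216.1022995140193)) (np.float64(316.9645993258957), np.float64(225.85216087706837))
```

View pics/c4.png

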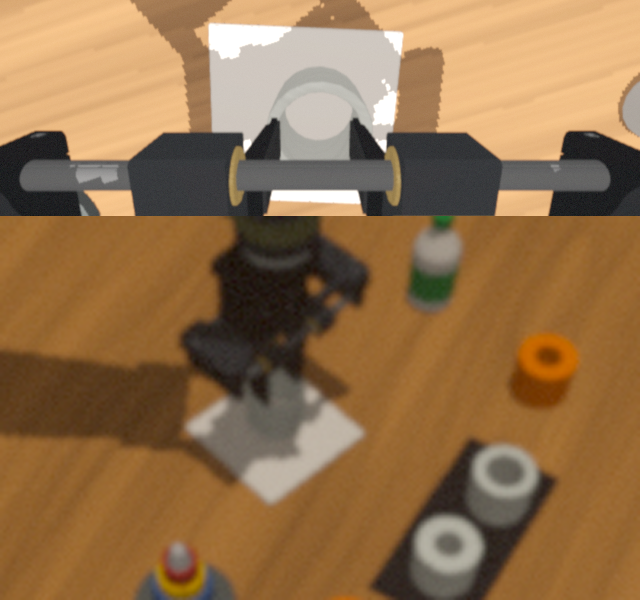

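Run:
```python
from h import *
c=dict(np.load('pics/w3.npz'))
cv2.imwrite('pics/c5.png',cv2.resize(cv2.convertScaleAbs(c['image'][120:270,215:415,::-1],alpha=1.3,beta=20),None,fx=4,fy=4,interpolation=2))
```

```text
(no output)
```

View pics/c5.png

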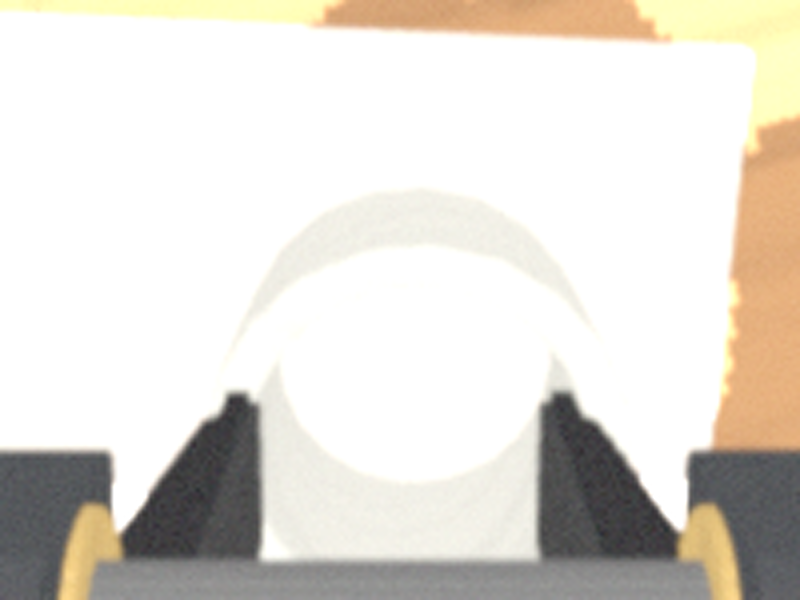

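Run:
```python
from h import *
s=dict(np.load('pics/s0.npz'));w=dict(np.load('pics/w3.npz'));T=np.array([.4913,.266,0]);y=np.array([.297,.955,0]);x=np.array([-.955,.297,0])
for z in(.0185,.035,.054,.06):
  for k in(-.019,.019):
    p=T+k*y+[0,0,z]; q=np.array(proj(s,p)); print(z,k,'scene',q.round(1),'c4',((q-[240,80])*3.2+[0,216]).round(),'wrist near edge',np.round(proj(w,p+.01*x),1),'far',np.round(proj(w,p-.01*x),1))
print(manip.get_obs())
```

```text
0.0185 -0.019 scene [321.1 144.2] c4 [259. 421.] wrist near edge [287.7 201.6] far [288.3 230.4]
0.0185 0.019 scene [329.4 137.6] c4 [286. 400.] wrist near edge [345.9 201.5] far [345.2 230.3]
0.035 -0.019 scene [321.1 140.9] c4 [259. 411.] wrist near edge [285.5 208.9] far [286.3 239.9]
0.035 0.019 scene [329.5 134.3] c4 [286. 390.] wrist near edge [348.4 208.9] far [347.6 239.8]
0.054 -0.019 scene [321.  137.1] c4 [259. 399.] wrist near edge [282.5 219.1] far [283.4 252.8]
0.054 0.019 scene [329.5 130.4] c4 [287. 377.] wrist near edge [351.8 219. ] far [350.9 252.8]
0.06 -0.019 scene [321.  135.8] c4 [259. 395.] wrist near edge [281.5 222.7] far [282.4 257.5]
0.06 0.019 scene [329.6 129.2] c4 [287. 373.] wrist near edge [353.1 222.7] far [352.1 257.4]
{'t': 3.6833, 'joint_pos': array([ 4.00112561e-01,  7.95659490e-02,  1.98389504e+00, -3.28201849e-05,
        1.07813953e+00, -8.68899805e-01]), 'dq': array([-1.29441838e-03,  4.26482815e-04,  1.68253724e-04,  3.05143710e-04,
        6.69607331e-05,  1.06996602e-03]), 'joint_efforts': array([-3.68666360e-05, -3.52944016e+01, -3.16033638e+01,  2.26605119e-02,
        8.63918639e-02,  7.12320826e-06]), 'tool_pos': array([0.49129229, 0.26596646, 0.01856395]), 'eef_rot': array([ 4.21762238e-06,  1.50312364e-01,  9.88638555e-01, -1.43784853e-05]), 'ft_force': array([ 0.193323  ,  0.02663704, -0.09496993]), 'torque': array([ 0.05495675,  0.00121012, -0.02461032]), 'grasp_force': 0.0, 'opening': 0.4044593014671106}
```

The finger tips in the wrist view, inner edges (280,217) and (350,217), match a height of about 55 mm, not the reported 18 mm. So they closed above the rim and touched nothing. I'll open, go down 1 cm (safe under either reading) and check.

carry_out(
  fingers=[100,100,100,100,100,100,100,100],
  travel=[
    [0,0,0],
    [0,0,0],
    [0,0,0],
    [0,0,0],
    [0,0,0],
    [0,0,0.5],
    [0,0,0.5],
    [0,0,0],
  ],
  rotation=[
    [0,0,0],
    [0,0,0],
    [0,0,0],
    [0,0,0],
    [0,0,0],
    [0,0,0],
    [0,0,0],
    [0,0,0],
  ],
)

```text
t: 4.35
tool_pos: [0.4902, 0.2655, 0.007]
eef_rot: [-0.001, 0.15, 0.989, -0.001]
ft_force: [-0.6, -0.7, -0.3]
opening: 0.906
grasp_force: 0.0
```

carry_out(
  fingers=[60,60,60,60,60,60,60,60],
  travel=[
    [0,0,0],
    [0,0,0],
    [0,0,0],
    [0,0,0],
    [0,0,0],
    [0,0,0],
    [0,0,0],
    [0,0,0],
  ],
  rotation=[
    [0,0,0],
    [0,0,0],
    [0,0,0],
    [0,0,0],
    [0,0,0],
    [0,0,0],
    [0,0,0],
    [0,0,0],
  ],
  newtons=6,
)

```text
t: 5.02
tool_pos: [0.4916, 0.2663, 0.0089]
eef_rot: [0.0, 0.15, 0.989, 0.0]
ft_force: [-0.5, 1.6, 0.4]
opening: 0.623
grasp_force: 6.0
```

At this depth the collar stops the fingers (opening 0.62 ≈ 60 mm, 6 N). So the tips really are about 37 mm above the reported TCP, and I need to go deeper for a secure grip.

carry_out(
  fingers=[85,85,85,85,85,85,85,85],
  travel=[
    [0,0,0],
    [0,0,0],
    [0,0,0],
    [0,0,0],
    [0,0,0.5],
    [0,0,0.5],
    [0,0,0],
    [0,0,0],
  ],
  rotation=[
    [0,0,0],
    [0,0,0],
    [0,0,0],
    [0,0,0],
    [0,0,0],
    [0,0,0],
    [0,0,0],
    [0,0,0],
  ],
)

```text
t: 5.68
tool_pos: [0.4907, 0.2657, -0.0023]
eef_rot: [-0.001, 0.15, 0.989, -0.0]
ft_force: [-0.3, -1.0, -0.2]
opening: 0.85
grasp_force: 0.0
```

Run:
```python
from h import *
o=manip.get_obs(); print(o['opening'],o['ft_force'],o['tool_pos'])
c=snap('wrist','w4'); s=manip.read_camera('scene');x=cv2.resize(s['image'][100:170,270:387],(640,384),interpolation=2)
cv2.imwrite('pics/c6.png',np.vstack([c['image'][80:296],x])[:,:,::-1])
```

```text
0.8498233212888318 [-0.30790823 -1.00763113 -0.21704689] [ 0.49067208  0.2656652  -0.00229644]
```

View pics/c6.png

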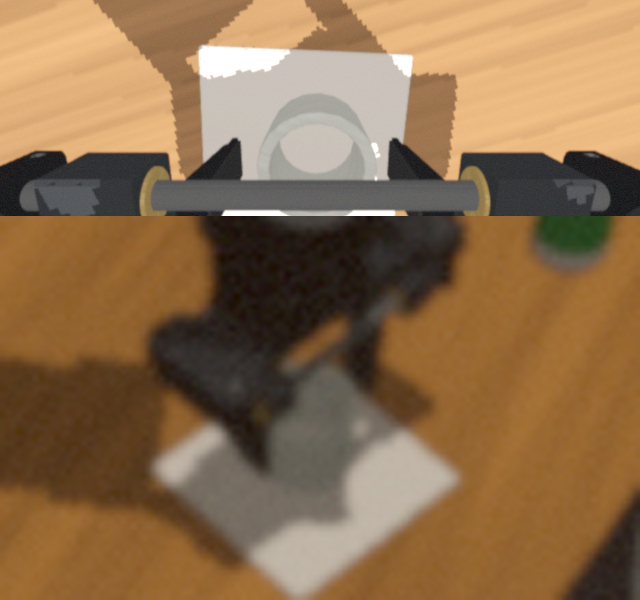

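The view shows the fingers either side of the collar, rim at about (315,225) in the wrist view, tips still well above the mat. I go down 1.5 cm more and grip.

carry_out(
  fingers=[85,85,85,85,60,58,56,56],
  travel=[
    [0,0,0.5],
    [0,0,0.5],
    [0,0,0.5],
    [0,0,0],
    [0,0,0],
    [0,0,0],
    [0,0,0],
    [0,0,0],
  ],
  rotation=[
    [0,0,0],
    [0,0,0],
    [0,0,0],
    [0,0,0],
    [0,0,0],
    [0,0,0],
    [0,0,0],
    [0,0,0],
  ],
  newtons=25,
)

```text
t: 6.45
tool_pos: [0.4915, 0.2661, -0.0162]
eef_rot: [0.0, 0.15, 0.989, 0.0]
ft_force: [0.5, 2.5, 0.2]
opening: 0.625
grasp_force: 0.9
```

carry_out(
  fingers=[50,50,50,50,50,50,50,50],
  travel=[
    [0,0,0],
    [0,0,0],
    [0,0,0],
    [0,0,-1],
    [0,0,-2],
    [0,0,0],
    [0,0,0],
    [0,0,0],
  ],
  rotation=[
    [0,0,0],
    [0,0,0],
    [0,0,0],
    [0,0,0],
    [0,0,0],
    [0,0,0],
    [0,0,0],
    [0,0,0],
  ],
  newtons=25,
)

```text
t: 7.12
tool_pos: [0.491, 0.2658, 0.0132]
eef_rot: [-0.0, 0.15, 0.989, -0.0]
ft_force: [0.4, 0.2, -2.2]
opening: 0.618
grasp_force: 25.0
```

Run:
```python
from h import *
o=manip.get_obs(); print(o['opening'],o['grasp_force'],o['ft_force'],o['tool_pos'])
c=snap('wrist','w5')
z=.054+o['tool_pos'][2]+.0185
for b in (.0135,.0185,.0235): print(z,fit(c,[(z,.03),(z,b)],.49,.267,rows=(0,235)))
go(.52,.031,.12)
```

```text
0.6180981525192927 24.999613794498146 [ 0.4159664   0.22389442 -2.16711773] [0.49095041 0.26581976 0.01319668]
0.0856966781791401 (array([0.4781, 0.2642]), np.float64(65.7))
0.0856966781791401 (array([0.4802, 0.273 ]), np.float64(81.9))
0.0856966781791401 (array([0.4807, 0.2714]), np.float64(81.1))
cm [ -9.77 -21.54 -10.72] axes [[-0.955, 0.297, -0.001], [0.297, 0.955, -0.001], [0.001, -0.001, -1.0]] [0.4906 0.2657 0.0127]
```

Run:
```python
from h import *
def ana(f,zt,Tx,Ty):
    c=dict(np.load(f'pics/{f}.npz')); g=c['image'][:,310:325].astype(int).mean((1))
    print(f,'sat/grey profile',[(r,*g[r].astype(int)) for r in range(100,245,3)])
ana('w5',.0834,.491,.2658)
c=dict(np.load('pics/w5.npz'))
T=np.array([.4909,.2658]);
for off in(-.004,0,.004):
  p=T+off*np.array([-.955,.297])
  print(off,[np.round(proj(c,[*(p+r*np.array([-.955,.297])),z]),1).tolist() for r,z in((.03,.0334),(.03,.0834),(.0235,.0834),(.0235,.0334),(-.0235,.0334))])
```

```text
w5 sat/grey profile [(100, np.int64(201), np.int64(155), np.int64(108)), (103, np.int64(211), np.int64(164), np.int64(114)), (106, np.int64(197), np.int64(151), np.int64(104)), (109, np.int64(190), np.int64(146), np.int64(100)), (112, np.int64(161), np.int64(120), np.int64(82)), (115, np.int64(156), np.int64(116), np.int64(80)), (118, np.int64(152), np.int64(112), np.int64(76)), (121, np.int64(151), np.int64(112), np.int64(77)), (124, np.int64(149), np.int64(110), np.int64(75)), (127, np.int64(156), np.int64(124), np.int64(96)), (130, np.int64(203), np.int64(195), np.int64(187)), (133, np.int64(208), np.int64(201), np.int64(193)), (136, np.int64(208), np.int64(201), np.int64(193)), (139, np.int64(208), np.int64(201), np.int64(193)), (142, np.int64(208), np.int64(201), np.int64(193)), (145, np.int64(208), np.int64(201), np.int64(193)), (148, np.int64(208), np.int64(200), np.int64(192)), (151, np.int64(208), np.int64(200), np.int64(192)), (154, np.int64(208), np.int64(200), np.int64(192)), (157, np.int64(208), np.int64(200), np.int64(192)), (160, np.int64(208), np.int64(200), np.int64(
[... 1020 characters left out ...]
nt64(200), np.int64(191)), (223, np.int64(207), np.int64(200), np.int64(191)), (226, np.int64(207), np.int64(199), np.int64(191)), (229, np.int64(207), np.int64(199), np.int64(191)), (232, np.int64(207), np.int64(198), np.int64(191)), (235, np.int64(207), np.int64(199), np.int64(191)), (238, np.int64(207), np.int64(199), np.int64(191)), (241, np.int64(207), np.int64(199), np.int64(191)), (244, np.int64(207), np.int64(199), np.int64(191))]
-0.004 [[316.9, 184.3], [317.6, 209.6], [317.6, 223.8], [316.9, 195.1], [316.8, 268.3]]
0 [[316.9, 177.6], [317.6, 200.8], [317.6, 215.1], [316.9, 188.5], [316.8, 262.4]]
0.004 [[316.9, 170.7], [317.6, 191.7], [317.6, 206.3], [316.9, 181.8], [316.8, 256.5]]
```

carry_out(
  fingers=[50,50,50,50,50,50,50,50],
  travel=[
    [0,0,-3],
    [0,0,-3],
    [0,0,-3],
    [-0.5,-3,-2],
    [-2,-3.5,0],
    [-2,-3.5,0],
    [-2,-3.5,0],
    [-2,-3.5,0],
  ],
  rotation=[
    [0,0,0],
    [0,0,0],
    [0,0,0],
    [0,0,0],
    [0,0,0],
    [0,0,0],
    [0,0,0],
    [0,0,0],
  ],
)

```text
t: 7.83
tool_pos: [0.5212, 0.0768, 0.1226]
eef_rot: [-0.001, 0.15, 0.989, -0.0]
ft_force: [0.6, -0.2, -1.7]
opening: 0.621
grasp_force: 25.0
```

carry_out(
  fingers=[50,50,50,50,50,50,50,50],
  travel=[
    [-3,-2.5,0],
    [-3,-2,0],
    [-2.3,0,0],
    [-1,0,0],
    [0,0,0],
    [0,0,0],
    [0,0,0],
    [0,0,0],
  ],
  rotation=[
    [0,0,0],
    [0,0,0],
    [0,0,0],
    [0,0,0],
    [0,0,0],
    [0,0,0],
    [0,0,0],
    [0,0,0],
  ],
)

```text
t: 8.5
tool_pos: [0.5962, 0.0089, 0.1231]
eef_rot: [-0.001, 0.15, 0.989, 0.0]
ft_force: [-0.1, 0.9, -0.9]
opening: 0.62
grasp_force: 25.0
```

Run:
```python
from h import *
go(.60,.007,.125)
c=snap('wrist','w6')
print(manip.get_obs()['opening'],c['extrinsics'][:3,3].round(4),proj(c,[.52,.031,.104]),proj(c,[.52,.031,.0]))
for k in ([(.012,.048)],[(.05,.0263)],[(.05,.0263),(.068,.0213),(.086,.0163),(.012,.048)]): print(fit(c,k,.52,.031))
```

```text
cm [-0.42 -0.07 -0.19] axes [[-0.955, 0.296, -0.001], [0.296, 0.955, 0.0], [0.001, -0.0, -1.0]] [0.5962 0.0089 0.1231]
0.620712380286065 [0.531  0.0277 0.3297] (np.float64(314.4993047578858), np.float64(92.1795655520849)) (np.float64(314.5781295978063), np.float64(97.92152359446632))
(array([0.5186, 0.032 ]), np.float64(181.8))
(array([0.5184, 0.032 ]), np.float64(202.8))
(array([0.5184, 0.032 ]), np.float64(883.6))
```

Run:
```python
from h import *
c=dict(np.load('pics/w6.npz')); z=.1231+.0702
for k in([(z,.03)],[(z-.05,.03)],[(z,.03),(z,.0235),(z-.05,.03)]):
  for h in(225,260): print(h,fit(c,k,.5962,.0089,span=.006,rows=(0,h)))
# target: tool so that collar centre (tool +x .0008) on gauge
t=np.array([.5184,.032])-.0008*np.array([-.955,.297]); print(t); go(*t,.105)
```

```text
225 (array([0.5949, 0.0079]), np.float64(41.1))
260 (array([0.5949, 0.0079]), np.float64(88.6))
225 (array([0.5947, 0.0079]), np.float64(100.5))
260 (array([0.5948, 0.0079]), np.float64(112.1))
225 (array([0.5946, 0.0079]), np.float64(171.4))
260 (array([0.5944, 0.0079]), np.float64(263.8))
[0.519164  0.0317624]
cm [ 8.06 -0.09  1.84] axes [[-0.955, 0.296, -0.001], [0.296, 0.955, 0.0], [0.001, -0.0, -1.0]] [0.5964 0.0088 0.1233]
```

carry_out(
  fingers=[50,50,50,50,50,50,50,50],
  travel=[
    [2,0.05,0.5],
    [2,0,0.5],
    [2,0,0.5],
    [2,0,0.5],
    [0,0,0],
    [0,0,0],
    [0,0,0],
    [0,0,0],
  ],
  rotation=[
    [0,0,0],
    [0,0,0],
    [0,0,0],
    [0,0,0],
    [0,0,0],
    [0,0,0],
    [0,0,0],
    [0,0,0],
  ],
)

```text
t: 9.22
tool_pos: [0.5221, 0.032, 0.1044]
eef_rot: [0.001, 0.15, 0.989, 0.0]
ft_force: [0.6, -0.6, -1.5]
opening: 0.62
grasp_force: 25.0
```

Run:
```python
from h import *
o=manip.get_obs();T=o['tool_pos'];print(T,o['ft_force'],o['opening'])
c=snap('wrist','w7'); z=T[2]+.0702
for k in([(z,.03)],[(z,.03),(z,.0235),(z-.05,.03)]): print(fit(c,k,T[0],T[1],span=.006,rows=(0,250)))
for k in([(.012,.048)],[(.012,.048),(.05,.0263)]): print(fit(c,k,.5184,.032,span=.006,rows=(0,250)))
t=manip.read_camera('top'); print(proj(t,[.5184,.032,z]))
```

```text
[0.52211935 0.0320364  0.10442549] [ 0.59879681 -0.61398779 -1.48105773] 0.6202443335783435
(array([0.5206, 0.031 ]), np.float64(73.4))
(array([0.5202, 0.031 ]), np.float64(231.4))
(array([0.518 , 0.0321]), np.float64(148.1))
(array([0.5182, 0.032 ]), np.float64(219.1))
(np.float64(310.20534147659447), np.float64(212.95954946582202))
```

carry_out(
  fingers=[50,50,50,50,50,50,50,50],
  travel=[
    [0.22,0.03,0],
    [0,0,0.8],
    [0,0,0.8],
    [0,0,0.8],
    [0,0,0.8],
    [0,0,0],
    [0,0,0],
    [0,0,0],
  ],
  rotation=[
    [0,0,0],
    [0,0,0],
    [0,0,0],
    [0,0,0],
    [0,0,0],
    [0,0,0],
    [0,0,0],
    [0,0,0],
  ],
)

```text
t: 9.98
tool_pos: [0.5192, 0.033, 0.0715]
eef_rot: [-0.0, 0.15, 0.989, -0.0]
ft_force: [-0.5, -0.4, -1.4]
opening: 0.619
grasp_force: 25.0
```

Run:
```python
from h import *
o=manip.get_obs();T=o['tool_pos'];print(T,o['ft_force'],o['torque'],o['opening'])
c=snap('wrist','w8'); z=T[2]+.0702
for k in([(z,.03)],[(z,.03),(z,.0235),(z-.05,.03)]): print(fit(c,k,T[0],T[1],span=.006,rows=(0,250)))
for k in([(.012,.048)],[(.012,.048),(.05,.0263)],[(.104,.005)],[(.086,.0163)]): print(fit(c,k,.5184,.032,span=.006,rows=(0,250)))
```

```text
[0.51915413 0.03296906 0.07148883] [-0.46081597 -0.42551521 -1.36917898] [-0.01817075 -0.06535331  0.03020811] 0.6188008671043332
(array([0.5178, 0.0318]), np.float64(73.7))
(array([0.5171, 0.0321]), np.float64(257.3))
(array([0.5179, 0.0321]), np.float64(154.6))
(array([0.5182, 0.032 ]), np.float64(260.6))
(array([0.5222, 0.0307]), np.float64(130.9))
(array([0.5188, 0.0319]), np.float64(177.0))
```

carry_out(
  fingers=[50,50,50,50,50,50,50,50],
  travel=[
    [0,0,0.4],
    [0,0,0.4],
    [0,0,0.4],
    [0,0,0.4],
    [0,0,0.3],
    [0,0,0],
    [0,0,0],
    [0,0,0],
  ],
  rotation=[
    [0,0,0],
    [0,0,0],
    [0,0,0],
    [0,0,0],
    [0,0,0],
    [0,0,0],
    [0,0,0],
    [0,0,0],
  ],
)

```text
t: 10.7
tool_pos: [0.5192, 0.033, 0.0527]
eef_rot: [0.0, 0.15, 0.989, 0.0]
ft_force: [-0.0, 0.1, -2.1]
opening: 0.62
grasp_force: 25.0
```

carry_out(
  fingers=[50,50,50,50,50,50,50,50],
  travel=[
    [0,0,0.2],
    [0,0,0.2],
    [0,0,0.2],
    [0,0,0.1],
    [0,0,0],
    [0,0,0],
    [0,0,0],
    [0,0,0],
  ],
  rotation=[
    [0,0,0],
    [0,0,0],
    [0,0,0],
    [0,0,0],
    [0,0,0],
    [0,0,0],
    [0,0,0],
    [0,0,0],
  ],
)

```text
t: 11.37
tool_pos: [0.5192, 0.033, 0.0457]
eef_rot: [0.0, 0.15, 0.989, -0.0]
ft_force: [-0.7, 0.7, -1.8]
opening: 0.618
grasp_force: 25.0
```

Past the yellow top without force, so I continue towards the blue step.

carry_out(
  fingers=[50,50,50,50,50,50,50,50],
  travel=[
    [0,0,0.3],
    [0,0,0.3],
    [0,0,0.3],
    [0,0,0.2],
    [0,0,0.2],
    [0,0,0],
    [0,0,0],
    [0,0,0],
  ],
  rotation=[
    [0,0,0],
    [0,0,0],
    [0,0,0],
    [0,0,0],
    [0,0,0],
    [0,0,0],
    [0,0,0],
    [0,0,0],
  ],
)

```text
t: 12.03
tool_pos: [0.5192, 0.033, 0.0326]
eef_rot: [0.0, 0.15, 0.989, 0.0]
ft_force: [-0.3, 0.0, -1.6]
opening: 0.622
grasp_force: 25.0
```

carry_out(
  fingers=[50,50,50,50,50,50,50,50],
  travel=[
    [0,0,0.1],
    [0,0,0.1],
    [0,0,0],
    [0,0,0],
    [0,0,0],
    [0,0,0],
    [0,0,0],
    [0,0,0],
  ],
  rotation=[
    [0,0,0],
    [0,0,0],
    [0,0,0],
    [0,0,0],
    [0,0,0],
    [0,0,0],
    [0,0,0],
    [0,0,0],
  ],
)

```text
t: 12.7
tool_pos: [0.5191, 0.033, 0.0306]
eef_rot: [0.0, 0.15, 0.989, -0.0]
ft_force: [-0.1, 0.2, -2.8]
opening: 0.619
grasp_force: 25.0
```

carry_out(
  fingers=[50,50,50,50,50,50,50,50],
  travel=[
    [0,0,0.06],
    [0,0,0],
    [0,0,0.04],
    [0,0,0],
    [0,0,0],
    [0,0,0],
    [0,0,0],
    [0,0,0],
  ],
  rotation=[
    [0,0,0],
    [0,0,0],
    [0,0,0],
    [0,0,0],
    [0,0,0],
    [0,0,0],
    [0,0,0],
    [0,0,0],
  ],
)

```text
t: 13.37
tool_pos: [0.519, 0.033, 0.0298]
eef_rot: [-0.0, 0.15, 0.989, -0.0]
ft_force: [-2.3, 0.9, 2.8]
opening: 0.619
grasp_force: 25.0
```

It stopped at the expected blue-step height, with the force turning to +2.8 N. I release and rise.

carry_out(
  fingers=[62,66,72,80,88,88,88,88],
  travel=[
    [0,0,0],
    [0,0,0],
    [0,0,0],
    [0,0,0],
    [0,0,0],
    [0,0,0],
    [0,0,0],
    [0,0,0],
  ],
  rotation=[
    [0,0,0],
    [0,0,0],
    [0,0,0],
    [0,0,0],
    [0,0,0],
    [0,0,0],
    [0,0,0],
    [0,0,0],
  ],
)

```text
t: 14.03
tool_pos: [0.5191, 0.033, 0.0295]
eef_rot: [0.0, 0.15, 0.989, -0.0]
ft_force: [1.2, -0.4, 0.8]
opening: 0.877
grasp_force: 0.0
```

carry_out(
  fingers=[88,88,88,88,88,88,88,88],
  travel=[
    [0,0,-1],
    [0,0,-2],
    [0,0,-3],
    [0,0,-3],
    [-2,0,-2],
    [-3,0,0],
    [-3,0,0],
    [0,0,0],
  ],
  rotation=[
    [0,0,0],
    [0,0,0],
    [0,0,0],
    [0,0,0],
    [0,0,0],
    [0,0,0],
    [0,0,0],
    [0,0,0],
  ],
)

```text
t: 14.7
tool_pos: [0.5995, 0.0077, 0.141]
eef_rot: [0.002, 0.151, 0.989, -0.0]
ft_force: [-0.8, -0.8, -0.2]
opening: 0.878
grasp_force: 0.0
```

Run:
```python
from h import *
go(.5184,.032,.13)
c=snap('wrist','w9'); s=snap('scene','s9')
for k in ([(.1,.03),(.1,.0235)],[(.05,.03)],[(.086,.03)]): print(fit(c,k,.518,.032))
a=cv2.resize(c['image'][20:220,200:420],None,fx=1.8,fy=1.8,interpolation=2); b=cv2.resize(s['image'][160:230,260:337],(396,360),interpolation=2)
cv2.imwrite('pics/c7.png',np.hstack([a,b])[:,:,::-1])
```

```text
cm [ 8.47 -0.1   1.07] axes [[-0.954, 0.298, 0.004], [0.298, 0.954, -0.001], [-0.004, 0.0, -1.0]] [0.5995 0.0077 0.141 ]
(array([0.5173, 0.0313]), np.float64(490.9))
(array([0.5082, 0.033 ]), np.float64(223.9))
(array([0.5167, 0.0328]), np.float64(243.9))
```

View pics/c7.png

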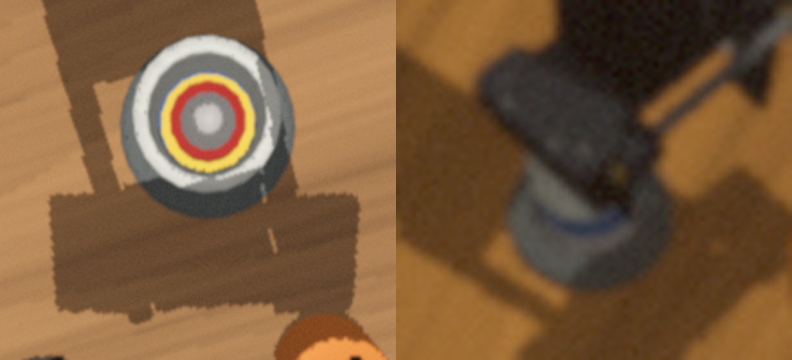

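The view shows the collar level round the gauge (wrist crop, centred (208,118)), and in the scene view the blue step right under its lower edge at crop (580,222). So the step is blue, and it is the blue marker (428,235 in the top view) that goes in the holder.

Run:
```python
from h import *
go(.535,-.384,.145)
```

```text
cm [ -5.91 -39.32  -0.53] axes [[-0.955, 0.298, -0.001], [0.298, 0.955, 0.0], [0.001, -0.0, -1.0]] [0.5957 0.009  0.1397]
```

carry_out(
  fingers=[88,88,88,88,88,88,88,88],
  travel=[
    [-0.5,-3.5,-0.1],
    [-0.5,-3.5,-0.1],
    [-0.5,-3.5,-0.1],
    [-0.5,-3.5,-0.1],
    [-0.5,-3.5,-0.1],
    [-0.5,-3.5,0],
    [-0.5,-3.5,0],
    [-0.5,-3.5,0],
  ],
  rotation=[
    [0,0,0],
    [0,0,0],
    [0,0,0],
    [0,0,0],
    [0,0,0],
    [0,0,0],
    [0,0,0],
    [0,0,0],
  ],
)

```text
t: 15.47
tool_pos: [0.549, -0.2706, 0.145]
eef_rot: [-0.0, 0.15, 0.989, 0.0]
ft_force: [-0.2, -0.2, -0.1]
opening: 0.881
grasp_force: 0.0
```

carry_out(
  fingers=[88,88,88,88,88,88,88,88],
  travel=[
    [-0.5,-3.5,0],
    [-0.5,-3.5,0],
    [-0.5,-3,0],
    [-0.4,-1.5,0],
    [0,0,0],
    [0,0,0],
    [0,0,0],
    [0,0,0],
  ],
  rotation=[
    [0,0,0],
    [0,0,0],
    [0,0,0],
    [0,0,0],
    [0,0,0],
    [0,0,0],
    [0,0,0],
    [0,0,0],
  ],
)

```text
t: 16.13
tool_pos: [0.5347, -0.3836, 0.1446]
eef_rot: [-0.0, 0.149, 0.989, 0.0]
ft_force: [0.3, -0.2, 0.1]
opening: 0.877
grasp_force: 0.0
```

Run:
```python
from h import *
c=snap('wrist','w10'); g=c['image'].astype(int)
m=((g[...,2]>g[...,0]+50)&(g[...,2]>g[...,1]+40)).astype(np.uint8)
n,l,s,ce=cv2.connectedComponentsWithStats(m)
for i in range(1,n):
    if s[i,4]>80: print(s[i],ce[i].round(1),ray(c,*ce[i],.09).round(4))
for k in([(.1,.016)],[(0,.017),(.1,.016)]): print(fit(c,k,.46,-.36,span=.02))
go(.46,-.36,.145)
t=manip.read_camera('top');T=dict(np.load('pics/t0.npz'))
for z,r,x,y in((.03,.027,.641,-.113),(.03,.021,.641,-.113),(0,.034,.645,-.114)): print(fit(T,[(z,r)],x,y))
```

```text
[ 293   75   42   44 1468] [313.5  96.2] [ 0.4594 -0.3626  0.09  ]
(array([ 0.46 , -0.363]), np.float64(250.0))
(array([ 0.4611, -0.3627]), np.float64(351.1))
cm [ 7.85  0.06 -0.04] axes [[-0.955, 0.295, -0.0], [0.295, 0.955, 0.0], [0.0, 0.0, -1.0]] [ 0.5348 -0.3838  0.1446]
(array([ 0.6507, -0.1169]), np.float64(243.2))
(array([ 0.6417, -0.1094]), np.float64(248.9))
(array([ 0.643, -0.113]), np.float64(250.0))
```

carry_out(
  fingers=[88,88,88,88,88,88,88,88],
  travel=[
    [2.6,-0.1,0],
    [2.6,0,0],
    [2.45,0,0],
    [0,0,2.5],
    [0,0,3],
    [0,0,3],
    [0,0,2.5],
    [0,0,0],
  ],
  rotation=[
    [0,0,0],
    [0,0,0],
    [0,0,0],
    [0,0,0],
    [0,0,0],
    [0,0,0],
    [0,0,0],
    [0,0,0],
  ],
)

```text
t: 16.9
tool_pos: [0.4577, -0.3595, 0.0285]
eef_rot: [-0.004, 0.15, 0.989, 0.003]
ft_force: [-0.9, 1.2, -1.2]
opening: 0.878
grasp_force: 0.0
```

carry_out(
  fingers=[88,88,88,50,30,30,30,30],
  travel=[
    [0,0,1.2],
    [0,0,1],
    [0,0,0],
    [0,0,0],
    [0,0,0],
    [0,0,0],
    [0,0,0],
    [0,0,0],
  ],
  rotation=[
    [0,0,0],
    [0,0,0],
    [0,0,0],
    [0,0,0],
    [0,0,0],
    [0,0,0],
    [0,0,0],
    [0,0,0],
  ],
  newtons=20,
)

```text
t: 17.57
tool_pos: [0.4614, -0.3641, 0.0133]
eef_rot: [0.0, 0.15, 0.989, -0.0]
ft_force: [0.9, -0.2, 0.5]
opening: 0.586
grasp_force: 0.0
```

carry_out(
  fingers=[18,15,15,15,15,15,15,15],
  travel=[
    [0,0,0],
    [0,0,0],
    [0,0,0],
    [0,0,0],
    [0,0,0],
    [0,0,0],
    [0,0,0],
    [0,0,0],
  ],
  rotation=[
    [0,0,0],
    [0,0,0],
    [0,0,0],
    [0,0,0],
    [0,0,0],
    [0,0,0],
    [0,0,0],
    [0,0,0],
  ],
)

```text
t: 18.23
tool_pos: [0.4611, -0.3637, 0.0126]
eef_rot: [0.0, 0.15, 0.989, 0.0]
ft_force: [0.5, -0.2, 1.3]
opening: 0.33
grasp_force: 20.0
```

The opening of 0.33 (~32 mm) means I have the head, not the 24 mm shank, so I open, go lower and regrip.

carry_out(
  fingers=[55,55,55,55,55,40,30,20],
  travel=[
    [0,0,0],
    [0,0,0],
    [0,0,0],
    [0,0,0.5],
    [0,0,0.5],
    [0,0,0],
    [0,0,0],
    [0,0,0],
  ],
  rotation=[
    [0,0,0],
    [0,0,0],
    [0,0,0],
    [0,0,0],
    [0,0,0],
    [0,0,0],
    [0,0,0],
    [0,0,0],
  ],
  newtons=10,
)

```text
t: 18.9
tool_pos: [0.4609, -0.3636, 0.0023]
eef_rot: [-0.0, 0.15, 0.989, 0.0]
ft_force: [0.3, -0.4, 0.2]
opening: 0.392
grasp_force: 0.0
```

carry_out(
  fingers=[15,15,15,15,15,15,15,15],
  travel=[
    [0,0,0],
    [0,0,0],
    [0,0,0],
    [0,0,0],
    [0,0,0],
    [0,0,0],
    [0,0,0],
    [0,0,0],
  ],
  rotation=[
    [0,0,0],
    [0,0,0],
    [0,0,0],
    [0,0,0],
    [0,0,0],
    [0,0,0],
    [0,0,0],
    [0,0,0],
  ],
)

```text
t: 19.57
tool_pos: [0.4611, -0.3637, 0.0026]
eef_rot: [0.0, 0.15, 0.989, -0.0]
ft_force: [-0.4, 0.4, 0.2]
opening: 0.32
grasp_force: 10.0
```

Run:
```python
from h import *
c=snap('wrist','w11')
for f in('w1','w3','w10','w11'):
    g=cv2.GaussianBlur(np.load(f'pics/{f}.npz')['image'],(0,0),.7).max(2)<75
    print(f,[(u,int(np.argmax(g[150:300,u])+150) if g[150:300,u].any() else 0) for u in range(212,424,6)])
g=c['image']
for r in range(60,260,10): print(r,''.join('B' if int(p[2])>int(p[0])+50 else 'k' if p.max()<75 else '.' for p in g[r,240:400:2]))
T=manip.get_obs()['tool_pos']
for z in(.1,.032,0): print(z,proj(c,[.461,-.3637,z]),proj(c,[.461-.016*.955,-.3637+.016*.297,z]))
```

```text
w1 [(212, 226), (218, 221), (224, 221), (230, 0), (236, 0), (242, 0), (248, 0), (254, 0), (260, 0), (266, 0), (272, 0), (278, 0), (284, 0), (290, 0), (296, 0), (302, 0), (308, 0), (314, 0), (320, 0), (326, 299), (332, 297), (338, 296), (344, 295), (350, 293), (356, 291), (362, 291), (368, 292), (374, 292), (380, 291), (386, 291), (392, 291), (398, 292), (404, 222), (410, 220), (416, 225), (422, 229)]
w3 [(212, 234), (218, 234), (224, 234), (230, 234), (236, 234), (242, 0), (248, 251), (254, 242), (260, 234), (266, 226), (272, 219), (278, 222), (284, 0), (290, 0), (296, 0), (302, 0), (308, 0), (314, 0), (320, 0), (326, 0), (332, 0), (338, 0), (344, 0), (350, 237), (356, 219), (362, 226), (368, 232), (374, 241), (380, 249), (386, 297), (392, 234), (398, 233), (404, 233), (410, 234), (416, 233), (422, 234)]
w10 [(212, 234), (218, 229), (224, 225), (230, 220), (236, 222), (242, 0), (248, 0), (254, 0), (260, 0), (266, 0), (272, 0), (278, 0), (284, 0), (290, 0), (296, 0), (302, 0), (308, 0), (314, 0), (320, 0), (326, 0), (332, 0), (338, 0), (344, 0), (350, 0), (356, 0), (362, 0), (368, 0),
[... 1911 characters left out ...]
BBBBBBBBBBBBBBBBBBBBBBBBkkk........................
230 ...............kkkkkkkk.BBBBBBBBBBBBBBBBBBBBBBBBBBBBkkkkkkkk....................
240 kkkkkkkk....kkkkkkkkkkk...BBBBBBBBBBBBBBBBBBBBBBBBBBkkkkkkkkkkkk...kkkkkkkkkkkkk
250 kkkk.....kkkkkkkkkkkkkkk...BBBBBBBBBBBBBBBBBBBBBBBB.kkkkkkkkkkkkkk.....kkkkkkkkk
0.1 (np.float64(318.29106148487983), np.float64(297.8637216442181)) (np.float64(318.36802898955807), np.float64(258.3668968338011))
0.032 (np.float64(317.036877518055), np.float64(232.03811277297723)) (np.float64(317.0596241682458), np.float64(205.25647227349643))
0 (np.float64(316.7074767845311), np.float64(214.7495774221844)) (np.float64(316.7209430417741), np.float64(191.50881701842547))
```

carry_out(
  fingers=[15,15,15,15,15,15,15,15],
  travel=[
    [0,0,0],
    [0,0,-0.3],
    [0,0,-0.7],
    [0,0,-1],
    [0,0,-1],
    [0,0,0],
    [0,0,0],
    [0,0,0],
  ],
  rotation=[
    [0,0,0],
    [0,0,0],
    [0,0,0],
    [0,0,0],
    [0,0,0],
    [0,0,0],
    [0,0,0],
    [0,0,0],
  ],
  newtons=22,
)

```text
t: 20.28
tool_pos: [0.4611, -0.3638, 0.0329]
eef_rot: [0.0, 0.15, 0.989, -0.0]
ft_force: [-0.1, -0.8, -1.3]
opening: 0.314
grasp_force: 21.9
```

Run:
```python
from h import *
c=snap('wrist','w12'); g=c['image']; o=manip.get_obs(); print(o['opening'],o['grasp_force'],o['ft_force'],o['tool_pos'])
for r in range(170,262,6): print(r,''.join('B' if int(p[2])>int(p[0])+50 else 'k' if p.max()<75 else '.' for p in g[r,260:380:2]))
g=g[:,312:322].astype(int).mean(1)
print([(r,*g[r].astype(int).tolist()) for r in range(176,262,3)])
```

```text
0.31648651134277156 21.915630255098222 [-0.52957339  1.20462251 -0.65464542] [ 0.46083813 -0.36351054  0.03236738]
170 ............................................................
176 ............................................................
182 ............................................................
188 ............................................................
194 ......................BBBBBBBBBBBBBB........................
200 ...................BBBBBBBBBBBBBBBBBBBB.....................
206 .................BBBBBBBBBBBBBBBBBBBBBBBB...................
212 ................BBBBBBBBBBBBBBBBBBBBBBBBBB..................
218 ...............BBBBBBBBBBBBBBBBBBBBBBBBBBB..................
224 .........kkkkk.BBBBBBBBBBBBBBBBBBBBBBBBBBBkkkk..............
230 ......kkkkkkkkBBBBBBBBBBBBBBBBBBBBBBBBBBBBkkkkkkkk..........
236 ....kkkkkkkkkk.BBBBBBBBBBBBBBBBBBBBBBBBBB.kkkkkkkkkk.....kkk
242 ..kkkkkkkkkkkk...BBBBBBBBBBBBBBBBBBBBBBBB.kkkkkkkkkkkk...kkk
248 kkkkkkkkkkkkkk...BBBBBBBBBBBBBBBBBBBBBBB..kkkkkkkkkkkkkk....
254 kkkkkkkkkkkkkk..BBBBBBBBBBBBBBBBBBBBBBBBB.kkkkkkkkkkkkk.....
260 ............................................................
[(176, 169, 127, 88), (179, 169, 127, 87), (182, 167, 126, 87), (185, 167, 126, 87), (188, 160, 122, 98), (191, 56, 96, 155), (194, 50, 94, 156), (197, 50, 94, 156), (200, 51, 94, 156), (203, 54, 99, 164), (206, 54, 100, 166), (209, 56, 101, 166), (212, 55, 100, 166), (215, 54, 99, 163), (218, 51, 95, 156), (221, 52, 94, 156), (224, 50, 95, 156), (227, 51, 95, 156), (230, 51, 96, 157), (233, 51, 94, 156), (236, 52, 95, 156), (239, 52, 95, 156), (242, 51, 95, 155), (245, 51, 95, 155), (248, 50, 93, 154), (251, 51, 95, 156), (254, 49, 94, 156), (257, 62, 109, 174), (260, 86, 98, 125)]
```

carry_out(
  fingers=[15,15,15,15,15,15,15,15],
  travel=[
    [0,0,-1.5],
    [0,0,-2.5],
    [0,0,-2.5],
    [0,0,-2.5],
    [0,0,-2],
    [-0.5,1,0],
    [-1,1.8,0],
    [-1.5,2.4,0],
  ],
  rotation=[
    [0,0,0],
    [0,0,0],
    [0,0,0],
    [0,0,0],
    [0,0,0],
    [0,0,0],
    [0,0,0],
    [0,0,0],
  ],
)

```text
t: 21.0
tool_pos: [0.5047, -0.3225, 0.1412]
eef_rot: [-0.001, 0.152, 0.988, 0.0]
ft_force: [1.1, -0.4, -0.9]
opening: 0.313
grasp_force: 22.0
```

carry_out(
  fingers=[15,15,15,15,15,15,15,15],
  travel=[
    [-1.5,2.4,0],
    [-1.5,2.4,0],
    [-1.5,2.4,0],
    [-1.5,2.4,0],
    [-1.5,2.4,0],
    [-1.5,2.4,0],
    [-1.5,2.4,0],
    [-1.5,2.4,0],
  ],
  rotation=[
    [0,0,0],
    [0,0,0],
    [0,0,0],
    [0,0,0],
    [0,0,0],
    [0,0,0],
    [0,0,0],
    [0,0,0],
  ],
)

```text
t: 21.67
tool_pos: [0.677, -0.1729, 0.1396]
eef_rot: [-0.002, 0.15, 0.989, 0.0]
ft_force: [0.3, -0.8, -0.4]
opening: 0.311
grasp_force: 22.0
```

carry_out(
  fingers=[15,15,15,15,15,15,15,15],
  travel=[
    [-1.5,2.4,0],
    [-1,1.5,0],
    [-0.5,0.8,0],
    [0,0,0],
    [0,0,0],
    [0,0,0],
    [0,0,0],
    [0,0,0],
  ],
  rotation=[
    [0,0,0],
    [0,0,0],
    [0,0,0],
    [0,0,0],
    [0,0,0],
    [0,0,0],
    [0,0,0],
    [0,0,0],
  ],
)

```text
t: 22.33
tool_pos: [0.7188, -0.1403, 0.1427]
eef_rot: [-0.0, 0.151, 0.989, -0.0]
ft_force: [0.3, 0.8, -0.8]
opening: 0.313
grasp_force: 22.0
```

Run:
```python
from h import *
c=snap('wrist','w13'); o=manip.get_obs(); T=o['tool_pos']; print(o['opening'],o['grasp_force'],o['ft_force'],T)
for k in([(.03,.027)],[(.03,.021)],[(0,.034)],[(.03,.027),(.03,.021),(0,.034)]): print('holder',fit(c,k,.646,-.114,span=.015))
zb=T[2]-.0026
for k in([(zb,.017)],[(zb+.032,.017)],[(zb,.017),(zb+.032,.017)]): print('foot',fit(c,k,T[0],T[1],span=.008,rows=(0,222)))
g=c['image']
for r in range(182,250,6): print(r,''.join('B' if int(p[2])>int(p[0])+50 else 'k' if p.max()<75 else '.' for p in g[r,260:380:2]))
```

```text
0.3150662142696461 22.003639379690867 [ 0.37436173  0.21510016 -1.01190246] [ 0.71892584 -0.14020776  0.14279089]
holder (array([ 0.6532, -0.1124]), np.float64(172.9))
holder (array([ 0.6427, -0.1132]), np.float64(179.5))
holder (array([ 0.6476, -0.1132]), np.float64(209.2))
holder (array([ 0.6482, -0.1119]), np.float64(469.6))
foot (array([ 0.7174, -0.1395]), np.float64(148.8))
foot (array([ 0.7115, -0.1373]), np.float64(111.1))
foot (array([ 0.7172, -0.1398]), np.float64(193.0))
182 ............................................................
188 ............................................................
194 ......................BBBBBBBBBBBBBBB.......................
200 ...................BBBBBBBBBBBBBBBBBBBB.....................
206 ..................BBBBBBBBBBBBBBBBBBBBBBB...................
212 .................BBBBBBBBBBBBBBBBBBBBBBBB...................
218 ................BBBBBBBBBBBBBBBBBBBBBBBBBB..................
224 .........kkkkk.BBBBBBBBBBBBBBBBBBBBBBBBBBBkkkk..............
230 ......kkkkkkkkBBBBBBBBBBBBBBBBBBBBBBBBBBB.kkkkkkkk..........
236 ....kkkkkkkkkk..BBBBBBBBBBBBBBBBBBBBBBBBB.kkkkkkkkkk.....kkk
242 ..kkkkkkkkkkkk...BBBBBBBBBBBBBBBBBBBBBBBBkkkkkkkkkkkkk...kkk
248 kkkkkkkkkkkkkk...BBBBBBBBBBBBBBBBBBBBBBB..kkkkkkkkkkkkkk....
```

Run:
```python
from h import *
c=dict(np.load('pics/w13.npz')); g=c['image'].astype(int)
print(proj(c,[.648,-.1125,0]),proj(c,[.648,-.1125,.03]))
m=((g.max(2)-g.min(2))<30).astype(np.uint8); m[190:]=0
n,l,s,ce=cv2.connectedComponentsWithStats(m)
for i in range(1,n):
    if s[i,4]>150:
        k=cv2.findContours((l==i).astype(np.uint8),0,1)[0][0]; (u,v),ax,a=cv2.minAreaRect(k); h=cv2.fitEllipse(cv2.convexHull(k)); print(s[i],h,ray(c,*h[0],.0).round(4),ray(c,*h[0],.005).round(4))
u0,v0=map(int,proj(c,[.648,-.1125,.015]))
for r in range(v0-44,v0+46,4): print(r,' '.join('%3d'%g[r,u].sum() if False else '%d'%(g[r,u].mean()//10) if (g[r,u].max()-g[r,u].min())<30 else '..' for u in range(u0-48,u0+50,3)))
```

```text
(np.float64(321.25290865078813), np.float64(101.97875795879897)) (np.float64(321.8692774011015), np.float64(101.23849618835114))
[ 564   19   76  117 7368] ((606.6074829101562, 76.13733673095703), (105.69734191894531, 140.53671264648438), 60.09686279296875) [0.71   0.1687 0.    ] [0.7092 0.1645 0.005 ]
[ 288   67   67   69 3592] ((320.84552001953125, 101.18585205078125), (66.39965057373047, 68.5706787109375), 9.10113525390625) [ 0.6471 -0.1127  0.    ] [ 0.6472 -0.1128  0.005 ]
[  0 155  24  35 620] ((5.013156414031982, 174.61607360839844), (27.519386291503906, 46.10273742675781), 141.54566955566406) [ 0.618  -0.4615  0.    ] [ 0.6185 -0.4566  0.005 ]
[133 172  69  18 817] ((113.3365478515625, 347.52587890625), (150.8015899658203, 374.4693908691406), 22.580429077148438) [ 0.8523 -0.4466  0.    ] [ 0.8495 -0.4419  0.005 ]
[ 364  172  156   18 1533] ((520.24755859375, 169.6743927001953), (7.4431939125061035, 8.783461570739746), 0.0) [0.7793 0.0713 0.    ] [0.7775 0.0686 0.005 ]
57 .. .. .. .. .. .. .. .. .. .. .. .. .. .. .. .. .. .. .. .. .. .. .. .. .. .. .. .. .. .. .. .. ..
61 .. .
[... 1548 characters left out ...]
. .. 10 11 10 11 12 11 11 12 12 12 12 12 11 11 12 11 10 10 .. .. .. .. .. .. .. ..
125 .. .. .. .. .. .. .. .. 10 11 11 10 11 12 12 11 11 11 12 12 11 11 10 10 .. .. .. .. .. .. .. .. ..
129 .. .. .. .. .. .. .. .. .. .. 10 10 10 10 10 10 11 10 10 10 10 10 10 .. .. .. .. .. .. .. .. .. ..
133 .. .. .. .. .. .. .. .. .. .. .. .. 10 10 10 10 10 10 10 10 10 .. .. .. .. .. .. .. .. .. .. .. ..
137 .. .. .. .. .. .. .. .. .. .. .. .. .. .. .. .. .. .. .. .. .. .. .. .. .. .. .. .. .. .. .. .. ..
141 .. .. .. .. .. .. .. .. .. .. .. .. .. .. .. .. .. .. .. .. .. .. .. .. .. .. .. .. .. .. .. .. ..
145 .. .. .. .. .. .. .. .. .. .. .. .. .. .. .. .. .. .. .. .. .. .. .. .. .. .. .. .. .. .. .. .. ..
```

carry_out(
  fingers=[15,15,15,15,15,15,15,15],
  travel=[
    [1.5,0.3,0],
    [2.5,0.25,0],
    [2.5,0,0],
    [1.05,0,0],
    [0,0,2.3],
    [0,0,2.5],
    [0,0,2.5],
    [0,0,1.5],
  ],
  rotation=[
    [0,0,0],
    [0,0,0],
    [0,0,0],
    [0,0,0],
    [0,0,0],
    [0,0,0],
    [0,0,0],
    [0,0,0],
  ],
)

```text
t: 23.05
tool_pos: [0.6472, -0.1117, 0.052]
eef_rot: [-0.001, 0.151, 0.989, 0.0]
ft_force: [-0.3, 0.9, -1.3]
opening: 0.312
grasp_force: 22.0
```

carry_out(
  fingers=[15,15,15,15,15,15,15,15],
  travel=[
    [0,0,0.5],
    [0,0,0],
    [0,0,0],
    [0,0,0],
    [0,0,0],
    [0,0,0],
    [0,0,0],
    [0,0,0],
  ],
  rotation=[
    [0,0,0],
    [0,0,0],
    [0,0,0],
    [0,0,0],
    [0,0,0],
    [0,0,0],
    [0,0,0],
    [0,0,0],
  ],
)

```text
t: 23.72
tool_pos: [0.6493, -0.1117, 0.0502]
eef_rot: [0.0, 0.15, 0.989, -0.0]
ft_force: [-0.0, 0.1, -0.1]
opening: 0.314
grasp_force: 22.0
```

Run:
```python
from h import *
c=snap('wrist','w14'); o=manip.get_obs(); T=o['tool_pos']; print(o['opening'],o['ft_force'],T)
g=c['image'].astype(int); zb=T[2]-.0026
print(proj(c,[.647,-.1127,.03]),proj(c,[T[0],T[1],zb]))
print('foot',fit(c,[(zb,.017)],T[0],T[1],span=.006,rows=(0,222)), 'rim',fit(c,[(.03,.027)],.647,-.1127,span=.006,rows=(0,215)),fit(c,[(.03,.027),(.03,.021)],.647,-.1127,span=.006,rows=(0,215)),fit(c,[(0,.034)],.647,-.1127,span=.006,rows=(0,215)))
for r in range(130,240,5): print(r,' '.join('BB' if g[r,u,2]>g[r,u,0]+50 else '%2d'%(g[r,u].mean()//10) if (g[r,u].max()-g[r,u].min())<30 else '..' for u in range(250,390,4)))
```

```text
0.31496954041016795 [ 0.36865964 -0.683298   -0.73457956] [ 0.64916731 -0.11168907  0.04993891]
(np.float64(314.30669840410525), np.float64(204.75648332614108)) (np.float64(316.68710773092755), np.float64(214.58638091319824))
foot (array([ 0.6474, -0.1104]), np.float64(141.7)) rim (array([ 0.6414, -0.1069]), np.float64(62.7)) (array([ 0.6415, -0.107 ]), np.float64(102.7)) (array([ 0.6484, -0.1134]), np.float64(98.9))
130 .. .. .. .. .. .. .. .. .. .. .. .. .. .. .. .. .. .. .. .. .. .. .. .. .. .. .. .. .. .. .. .. .. .. ..
135 .. .. .. .. .. .. .. .. .. .. .. .. .. .. .. .. .. .. .. .. .. .. .. .. .. .. .. .. .. .. .. .. .. .. ..
140 .. .. .. .. .. .. .. .. .. .. .. .. .. .. .. .. .. .. .. .. .. .. .. .. .. .. .. .. .. .. .. .. .. .. ..
145 .. .. .. .. .. .. .. .. .. .. .. .. .. .. .. .. .. .. .. .. .. .. .. .. .. .. .. .. .. .. .. .. .. .. ..
150 .. .. .. .. .. .. .. .. .. .. .. .. .. .. .. .. .. .. .. .. .. .. .. .. .. .. .. .. .. .. .. .. .. .. ..
155 .. .. .. .. .. .. .. .. .. .. .. .. .. .. .. 11 11 11 .. .. .. .. .. .. .. .. .. .. .. .. .. .. .. .. ..
160 .. .. .. .. .. .. .. 
[... 1018 characters left out ...]
B BB BB BB 10 12 12 11 .. .. .. .. .. .. .. ..
210 .. .. .. .. .. .. 11 11 12 10 11 BB BB BB BB BB BB BB BB BB BB BB BB BB 12 11 11 .. .. .. .. .. .. .. ..
215 .. .. .. .. .. .. .. 11 12 11 BB BB BB BB BB BB BB BB BB BB BB BB BB BB 12 11 .. .. .. .. .. .. .. .. ..
220 .. .. .. .. .. .. .. ..  3  9 BB BB BB BB BB BB BB BB BB BB BB BB BB BB  3  5 .. .. .. .. .. .. .. .. ..
225 .. .. .. .. .. ..  5  3  3  5 BB BB BB BB BB BB BB BB BB BB BB BB BB BB  4  3  5 .. .. .. .. .. .. .. ..
230 .. .. .. .. .. ..  3  3  4  4 BB BB BB BB BB BB BB BB BB BB BB BB BB ..  4  3  3  4 .. .. .. .. .. .. ..
235  5  5 .. .. ..  3  3  3  4  6 .. BB BB BB BB BB BB BB BB BB BB BB BB ..  4  3  3  3 .. .. ..  5  5  4  5
```

carry_out(
  fingers=[15,15,15,15,15,15,15,15],
  travel=[
    [0,-0.22,0],
    [0,0,0],
    [0,0,0.5],
    [0,0,0.5],
    [0,0,0.4],
    [0,0,0.4],
    [0,0,0.4],
    [0,0,0],
  ],
  rotation=[
    [0,0,0],
    [0,0,0],
    [0,0,0],
    [0,0,0],
    [0,0,0],
    [0,0,0],
    [0,0,0],
    [0,0,0],
  ],
)

```text
t: 24.43
tool_pos: [0.6474, -0.1135, 0.026]
eef_rot: [-0.001, 0.15, 0.989, 0.0]
ft_force: [0.3, 0.0, -0.8]
opening: 0.315
grasp_force: 22.0
```

carry_out(
  fingers=[15,15,15,15,15,15,15,15],
  travel=[
    [0,0,0.3],
    [0,0,0.3],
    [0,0,0.3],
    [0,0,0.3],
    [0,0,0.2],
    [0,0,0],
    [0,0,0],
    [0,0,0],
  ],
  rotation=[
    [0,0,0],
    [0,0,0],
    [0,0,0],
    [0,0,0],
    [0,0,0],
    [0,0,0],
    [0,0,0],
    [0,0,0],
  ],
)

```text
t: 25.1
tool_pos: [0.6485, -0.1138, 0.0137]
eef_rot: [0.0, 0.15, 0.989, -0.0]
ft_force: [0.8, 0.7, -0.4]
opening: 0.313
grasp_force: 22.0
```

carry_out(
  fingers=[15,15,15,15,15,15,15,15],
  travel=[
    [0,0,0.15],
    [0,0,0.15],
    [0,0,0.1],
    [0,0,0],
    [0,0,0],
    [0,0,0],
    [0,0,0],
    [0,0,0],
  ],
  rotation=[
    [0,0,0],
    [0,0,0],
    [0,0,0],
    [0,0,0],
    [0,0,0],
    [0,0,0],
    [0,0,0],
    [0,0,0],
  ],
)

```text
t: 25.77
tool_pos: [0.6484, -0.1138, 0.0097]
eef_rot: [0.0, 0.15, 0.989, -0.0]
ft_force: [0.4, -0.1, -0.6]
opening: 0.315
grasp_force: 22.0
```

carry_out(
  fingers=[15,15,15,15,15,15,15,15],
  travel=[
    [0,0,0.06],
    [0,0,0],
    [0,0,0.06],
    [0,0,0],
    [0,0,0],
    [0,0,0],
    [0,0,0],
    [0,0,0],
  ],
  rotation=[
    [0,0,0],
    [0,0,0],
    [0,0,0],
    [0,0,0],
    [0,0,0],
    [0,0,0],
    [0,0,0],
    [0,0,0],
  ],
)

```text
t: 26.43
tool_pos: [0.6485, -0.1138, 0.0087]
eef_rot: [0.0, 0.15, 0.989, -0.0]
ft_force: [-1.2, 0.9, 1.2]
opening: 0.311
grasp_force: 22.0
```

Floor contact came at the expected height, with the force turning positive. I release and rise clear.

carry_out(
  fingers=[33,36,42,50,60,70,75,75],
  travel=[
    [0,0,0],
    [0,0,0],
    [0,0,0],
    [0,0,0],
    [0,0,0],
    [0,0,0],
    [0,0,0],
    [0,0,0],
  ],
  rotation=[
    [0,0,0],
    [0,0,0],
    [0,0,0],
    [0,0,0],
    [0,0,0],
    [0,0,0],
    [0,0,0],
    [0,0,0],
  ],
)

```text
t: 27.1
tool_pos: [0.6483, -0.1137, 0.0083]
eef_rot: [-0.0, 0.15, 0.989, -0.0]
ft_force: [0.0, 0.5, -0.1]
opening: 0.711
grasp_force: 0.0
```

carry_out(
  fingers=[75,75,75,75,75,75,75,75],
  travel=[
    [0,0,0],
    [0,0,-1],
    [0,0,-2],
    [0,0,-3],
    [0,0,-3],
    [0,0,-3],
    [-2,0,-1],
    [-3,0,0],
  ],
  rotation=[
    [0,0,0],
    [0,0,0],
    [0,0,0],
    [0,0,0],
    [0,0,0],
    [0,0,0],
    [0,0,0],
    [0,0,0],
  ],
)

```text
t: 27.77
tool_pos: [0.6983, -0.1289, 0.1457]
eef_rot: [0.004, 0.15, 0.989, -0.0]
ft_force: [1.2, -0.2, 0.4]
opening: 0.749
grasp_force: 0.0
```

carry_out(
  fingers=[75,75,75,75,75,75,75,75],
  travel=[
    [-2.5,0,0],
    [0,0,0],
    [0,0,0],
    [0,0,0],
    [0,0,0],
    [0,0,0],
    [0,0,0],
    [0,0,0],
  ],
  rotation=[
    [0,0,0],
    [0,0,0],
    [0,0,0],
    [0,0,0],
    [0,0,0],
    [0,0,0],
    [0,0,0],
    [0,0,0],
  ],
)

```text
t: 28.43
tool_pos: [0.7195, -0.1358, 0.1386]
eef_rot: [0.0, 0.15, 0.989, 0.0]
ft_force: [-0.6, 0.7, 0.7]
opening: 0.753
grasp_force: 0.0
```

Run:
```python
from h import *
c=snap('wrist','w15'); s=snap('scene','s15'); o=manip.get_obs(); print(o['opening'],o['ft_force'],o['tool_pos'],o['t'])
print('holder',fit(c,[(0,.034)],.647,-.113,span=.008))
print('head if seated',fit(c,[(.106,.016)],.647,-.113,span=.012))
for n,i in(('w',c),('s',s)):
    g=i['image'].astype(int); m=((g[...,2]>g[...,0]+50)&(g[...,2]>g[...,1]+40)).astype(np.uint8)
    k,l,st,ce=cv2.connectedComponentsWithStats(m)
    print(n,[(st[j].tolist(),ce[j].round().tolist()) for j in range(1,k) if st[j,4]>40])
    for z in(.006,.106): print(z,np.round(proj(i,[.6475,-.113,z]),1))
for z in(.05,.1): print('gauge',np.round(proj(s,[.5184,.032,z]),1))
w=dict(np.load('pics/s0.npz')); d=np.abs(w['image'].astype(int)-s['image']).max(2)
print('bystander diff',[(n,int(d[y-6:y+7,x-6:x+7].mean())) for n,x,y in(('red',235,250),('yellow',253,305),('c1',397,163),('c2',380,186),('jar',294,331))])
```

```text
0.7509372865855602 [-0.26341096 -0.02893795  0.16298612] [ 0.71970711 -0.13593442  0.13856354] 28.5333
holder (array([ 0.6476, -0.113 ]), np.float64(212.8))
head if seated (array([ 0.6459, -0.1125]), np.float64(250.0))
w [([295, 73, 45, 47, 1666], [317.0, 96.0])]
0.006 [316.4 102. ]
0.106 [317.2  98.8]
s [([395, 44, 14, 8, 55], [402.0, 48.0])]
0.006 [311.4 262.2]
0.106 [310.3 248.3]
gauge [295.8 194.3]
gauge [294.7 185.2]
bystander diff [('red', 13), ('yellow', 14), ('c1', 13), ('c2', 44), ('jar', 7)]
```

Run:
```python
from h import *
a=dict(np.load('pics/t0.npz')); b=snap('top','t15'); t=dict(np.load('pics/w9.npz'))
for u,v in((240,152),(270,157)):
    p=ray(a,u,v,.054)
    print([fit(c,[(.054,.03)],p[0],p[1],span=.008) for c in(a,b)])
print('gauge collar top',fit(b,[(.1,.03),(.1,.0235)],.517,.032,span=.01))
for n,u,v in(('red',377,233),('yellow',409,198)): 
    p=ray(a,u,v,.1); print(n,[fit(c,[(.1,.016)],p[0],p[1],span=.01) for c in(a,b)])
```

```text
[(array([0.7221, 0.2756]), np.float64(250.0)), (array([0.7221, 0.2746]), np.float64(250.0))]
[(array([0.7052, 0.1764]), np.float64(250.0)), (array([0.7052, 0.1764]), np.float64(250.0))]
gauge collar top (array([0.51, 0.03]), np.float64(500.0))
red [(array([ 0.463 , -0.1918]), np.float64(249.8)), (array([ 0.4592, -0.1976]), np.float64(231.4))]
yellow [(array([ 0.5772, -0.2944]), np.float64(250.0)), (array([ 0.5772, -0.2944]), np.float64(250.0))]
```

```bash
python3 -c "
from h import *
print(manip.finish_job())"
```

```text
the job is handed in; nothing more can be done
None
```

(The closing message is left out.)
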